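Find the leaking vacuum canister

ROBOT

A 6-joint arm with a two-finger parallel gripper is mounted at the origin on the work surface. World frame = base frame: x ahead of the robot, y to its left, z up, the work surface at z = 0. Lengths are in m, angles in rad, forces in N, time in s.
With the tool pointing down it reaches from about 0.325 to 1 m from the base axis. Payload 5.1 kg.
Tool frame: the origin (TCP) lies where the fingers leave the gripper's body, on its centre line; the fingertips stand 73 mm ahead of it and the grasp point (between the pads) lies 54 mm ahead of it; z points along the fingers, y is the line along which they close (so a half turn about z gives the same grasp; the last joint's range is limited). The gripper opens to 85 mm and grips with 20 to 120 N. Pads are 22 mm wide; open, the fingers measure 114 mm over their backs; the gripper's body (76 mm by 85 mm) begins 54 mm behind the grasp point. The pads swing forward as they close: fully open they stand 13 mm farther back than shut.
Start: joints at [-1.255, 0.124, 1.65, -0, 1.367, -0.083], TCP at [0.252, -0.599, 0.304] pointing down, gripper open.
Joint ranges: [-2.61, 2.61], [-1.02, 2.33], [0.03, 2.71], [-1.35, 4.49], [0.32, 2.68], [-2.91, 2.91]. Speed limits (rad/s): [2.57, 2.57, 3.14, 3.14, 3.14, 3.14].

INTERFACE

Orientations are given as a unit quaternion [x, y, z, w].
In Python, from station import r gives the robot as it stands.
- The arm moves only by the tool step_arm, never from a script. Its argument "increments" is a list of rows, each an object with "dp": the shift along the tool's x, y, z in units of 5 cm (1.0 is 5 cm), a list of three; "spin": the turn about the tool's z in units of 0.12 rad (1.0 is 0.12 rad). A call has 1 to 12 rows; each row shifts and turns the commanded pose from where the row before left it, along the tool's axes as they then stand; what a row does not reach is not made up. A row lasts 1/10 s, in which the tool goes at most 50 mm and 8.59 degrees, less where a joint would pass 70% of its speed; a pose out of reach is approached as far as the arm can. A call with a number of a shift or a turn outside -1 to 1 is refused whole. A call with a gripper value outside its range is refused whole. "grip" is the finger opening in mm, from 0 to 85.4, set as the call begins (left out, the last holds). The fingers move at their own pace and stop on an object; "force" is the grip in N (left out, the last holds). Time passes only in rows, so rows that do not move let the fingers close. It gives the time, the measured TCP pose, the force, the opening and the grip force at its end, in the units of the state.
- r.observe(): the state, without advancing time (a new reading comes with each control period).
- r.get_image(name): name is "scene" or "side" or "wrist"; returns (picture, depth): 480x640x3 uint8, red, green, blue; 480x640 float32, m along the optical axis (not along the pixel's ray), 0 where there is no reading.
- r.camera_info(name): a dict with "fx", "fy", "cx", "cy" (pixels), "k1" (the pictures are not rectified: a ray, as slopes to the right and down, at radius r is drawn at 1 + k1 r^2 times it, then the intrinsics apply), "R" (3x3) and "t" (3): a world point X has camera coordinates R X + t. Camera axes: x right, y down, z forward; pixel columns grow to the right and rows downward; lengths in m; the calibration is good to about 2 mm. A picture is of the moment at which its call begins: read the wrist's pose just before it. camera_info takes no time and is no camera call; for the wrist camera it gives the pose at the moment of the call.
- r.job_done(): hands the job in; it is judged then, once.
The state is a dict: "clock": time; "joints": joint angles; "qvel": joint speeds; "joint_efforts": joint torques, N m; "tcp_pos": TCP position; "ee_rot": TCP orientation; "wrist_force": force on the tool from outside, world axes, zero at the start; "ft_torque": the same for the moment, N m; "grip_width": opening from 0.0 (shut) to 1.0 (fully open); "gripper_force": force on a finger pad.
Only numpy, scipy, OpenCV 4.12 (cv2) and the standard library are available. Lean on these libraries where they do the work, as an engineer would, in place of code of your own. Each camera call takes 0.05 s, during which the arm holds its last target. There are 200 camera calls.

TASK

Three vacuum canisters of herbs lean in the sloping wire rack. Going along the rack from the robot's left to its right, press each canister's pump knob right down until it clicks: two are stiff because they hold their vacuum, and one goes down with hardly any force because it leaks. Lift the leaking one out of the rack and set it down gently (never let it drop) upright on the round chopping block, well on the wood and clear of the scissors and lighter, leaving the other two in their places and everything else on the counter undisturbed.

Things in the scene. Friction and masses are not known exactly. Their poses are not given: they have to be found in the camera images.
- can_a: Steel vacuum canister, 58 mm in diameter, with a black lid (60 mm in diameter, 110 to 134 mm above the underside) and a grey pump knob (41 mm in diameter, 14 mm thick, its flat top at 160 mm). 0.3 to 0.5 kg. The three look alike and stand in the rack's places in random order, leaning 25 degrees. Origin: centre of the underside; z: along its axis to the knob.
- can_b: Steel vacuum canister, 58 mm in diameter, with a black lid (60 mm in diameter, 110 to 134 mm above the underside) and a grey pump knob (41 mm in diameter, 14 mm thick, its flat top at 160 mm). 0.3 to 0.5 kg. The three look alike and stand in the rack's places in random order, leaning 25 degrees. Origin: centre of the underside; z: along its axis to the knob.
- can_c: Steel vacuum canister, 58 mm in diameter, with a black lid (60 mm in diameter, 110 to 134 mm above the underside) and a grey pump knob (41 mm in diameter, 14 mm thick, its flat top at 160 mm). 0.3 to 0.5 kg. The three look alike and stand in the rack's places in random order, leaning 25 degrees. Origin: centre of the underside; z: along its axis to the knob.
- can_a_top (a point): Centre of the flat top of the pump knob of can_a (moves with the knob; z: outward along the canister's axis, against the pressing direction).
- can_b_top (a point): Centre of the flat top of the pump knob of can_b (moves with the knob; z: outward along the canister's axis, against the pressing direction).
- can_c_top (a point): Centre of the flat top of the pump knob of can_c (moves with the knob; z: outward along the canister's axis, against the pressing direction).
- pump_a (a joint): Pump knob of can_a: pressed depth in m, 0 at rest (up), 0.010 at the bottom, where it clicks against its stop. It is sprung and comes back up by itself; the force grows steadily with depth: from 3 to 11 or 13 N if the canister holds its vacuum, from 0 to only 4 N if it leaks (such a knob also sags by some 0.3 mm, too little to see).
- pump_b (a joint): Pump knob of can_b: pressed depth in m, 0 at rest (up), 0.010 at the bottom, where it clicks against its stop. It is sprung and comes back up by itself; the force grows steadily with depth: from 3 to 11 or 13 N if the canister holds its vacuum, from 0 to only 4 N if it leaks (such a knob also sags by some 0.3 mm, too little to see).
- pump_c (a joint): Pump knob of can_c: pressed depth in m, 0 at rest (up), 0.010 at the bottom, where it clicks against its stop. It is sprung and comes back up by itself; the force grows steadily with depth: from 3 to 11 or 13 N if the canister holds its vacuum, from 0 to only 4 N if it leaks (such a knob also sags by some 0.3 mm, too little to see).
- rack: Fixed steel wire rack, 326 mm wide, with three places 100 mm apart: left, middle, right at y = +100, 0, -100 mm. Its floor slopes 25 degrees, low at its -x side (the robot's), so the canisters lean to -x, axis at right angles to the floor. Origin: on the table under the middle place; x to its high back, y to its left, z up.
- rack_mid (a point): Centre of the middle place on the rack's sloping floor, 62 mm above the table (axes as the rack's). Each place is a wire cage reaching 78 mm up along the canister's axis, with 1 to 5 mm of play: draw a canister out along its axis by 85 mm or more. Above the cage the canisters stand free, 40 mm between neighbouring lids.
- block: Fixed round wooden chopping block, 300 mm in diameter, 60 mm high. Origin: centre of its underside; z up. Scissors and a lighter lie flat near opposite edges; its middle is bare, at least 50 mm out from the centre all round.
- scissors: Steel scissors, 140 mm long, 70 mm wide at the finger rings, 8 mm high, lying on the block about 85 mm from its centre. Origin: near the pivot, on the underside.
- lighter: Pocket lighter with a green body, 82 x 24 x 13 mm, lying on the block about 105 mm from its centre. Origin: its middle, on the underside.
- tonic_1: Small brown glass bottle with a metal cap, 48 mm in diameter, 116 mm high, on the counter in front of the gap between the rack and the block. Origin: centre of the underside.
- tonic_2: The same kind of bottle, at the near right of the counter. Origin: centre of the underside.
- grinder: Round metal herb grinder, 60 mm in diameter, 39 mm high, on the counter in the gap between the rack and the block. Origin: centre of the underside.
- cup: White plastic cup, 76 mm across the rim, 75 mm high, at the near left of the counter. Origin: centre of the underside.
Not all that is in view belongs to the job. Of the things like the scissors, leave any that is red; of the rest the smaller one is meant.

How it is judged:
By the outcome, as a careful person would: the job done as asked, in the order asked, and still so for the second after the job is handed in, with the robot touching nothing.
It also fails if it takes over 64 s, if anything falls off the work surface, if the arm or the gripper's body presses on something with over 40 N, if the wrist force passes 120 N, or if a joint passes its speed limit or range.

## Working session

There is one attempt and no reset: what is moved stays moved. The work goes in short steps, Python scripts to look and compute and a tool call to move; the robot and the scene stay as the last step left them, time stands still between calls to the robot, and variables do not carry over. Pictures are saved under pics/ and viewed, at most 10 in all, crops included, and the job is handed in when it is done.

Besides the shell and the picture viewer there is one more tool, called as name([rows], argument=value, ...), one row to a line, values as JSON. step_arm: Moves the arm, as the interface text tells. Shifts and turns lie within -1 to 1; 1 stands for 5 cm of shift or 0.12 rad of turn. Its arguments: {"type":"object","properties":{"increments":{"type":"array","items":{"type":"object","properties":{"dp":{"type":"array","items":{"type":"number","minimum":-1,"maximum":1}},"spin":{"type":"number","minimum":-1,"maximum":1}}}},"grip":{"type":"number"},"force":{"type":"number"}},"required":["increments"]}

```bash
mkdir -p pics; ls
cat > h.py <<'E'
from station import r
import numpy as np, cv2
from scipy.spatial.transform import Rotation as Ro
def grab(n,f):
    im,d=r.get_image(n); cv2.imwrite('pics/'+f+'.png',im[:,:,::-1]); np.save('pics/'+f+'.npy',d); 
    c=r.camera_info(n); np.savez('pics/'+f+'_c.npz',**c); return im,d,c
def pts(d,c):
    K=np.array([[c['fx'],0,c['cx']],[0,c['fy'],c['cy']],[0,0,1.]])
    v,u=np.mgrid[0:480,0:640]; 
    p=cv2.undistortPoints(np.stack([u,v],-1).reshape(-1,1,2).astype(float),K,np.array([float(c['k1']),0,0,0])).reshape(480,640,2)
    P=np.dstack([p*d[...,None],d]); return (P-np.array(c['t']))@np.array(c['R'])
E
python3 - <<'E'
from h import *
print(r.observe())
for n in('scene','side'):
    im,d,c=grab(n,n+'0'); print(n,c)
a=cv2.imread('pics/scene0.png');b=cv2.imread('pics/side0.png')
E
```

```text
pics
{'clock': 0.0, 'joints': array([-1.25461595e+00,  1.24511401e-01,  1.65170670e+00, -9.82971610e-07,
        1.36752091e+00, -8.26258246e-02]), 'qvel': array([ 0.00037476, -0.00078926, -0.00120052,  0.00083073,  0.00295613,
        0.00036799]), 'joint_efforts': array([-5.09840618e-05, -4.23614502e+01, -3.65450764e+01, -1.09748901e-04,
        6.77293181e-03,  1.30558041e-05]), 'tcp_pos': array([ 0.25221615, -0.59855553,  0.30262946]), 'ee_rot': array([ 9.80184404e-01,  1.98084281e-01, -1.25516440e-04, -1.06581532e-03]), 'wrist_force': array([ 0.42459292, -0.17813697,  0.88162791]), 'ft_torque': array([0.03756621, 0.0016438 , 0.00984235]), 'gripper_force': 0.0, 'grip_width': 0.9997908524124404}
scene {'fx': 474.3483827038277, 'fy': 474.3483827038277, 'cx': 319.036519397713, 'cy': 244.27891253435791, 'k1': 0.023043555175794903, 'R': array([[ 0.01864397,  0.99982031, -0.00342669],
       [ 0.61955875, -0.01424293, -0.78482106],
       [-0.78472884,  0.01250915, -0.61971297]]), 't': array([-0.07927821, -0.22341659,  1.65062483])}
side {'fx': 485.1127076906212, 'fy': 485.1127076906212, 'cx': 325.1695255606107, 'cy': 237.67078382133883, 'k1': -0.11341150669443888, 'R': array([[ 0.75195806, -0.65897211, -0.01774357],
       [-0.33548982, -0.35938272, -0.87079885],
       [ 0.56745543,  0.660757  , -0.49131917]]), 't': array([-0.35351249,  0.34123845,  0.89308576])}
```

View pics/scene0.png

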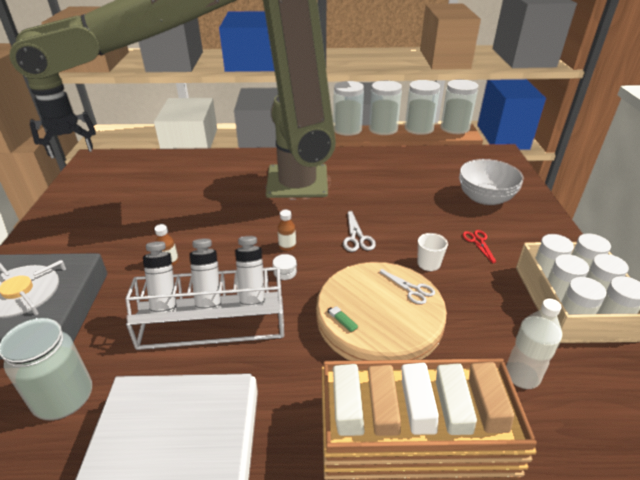

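View pics/side0.png

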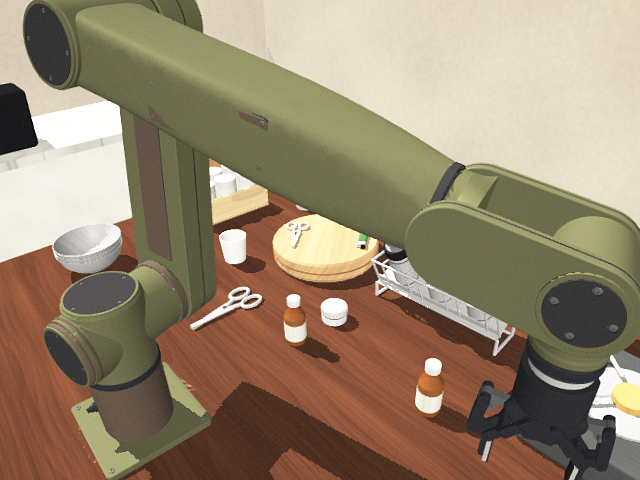

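The scene view has the rack canisters with knobs near (248,243), (203,246) and (156,250), which is the robot's left to right. The block is at (382,308) with grey scissors at (408,285) and a green lighter at (342,319). The grinder is at (285,267), tonic_1 at (287,230) and the cup at (431,252). The arm hides the rack in the side view.

```bash
cat > m.py <<'E'
from h import *
d=np.load('pics/scene0.npy'); c=np.load('pics/scene0_c.npz'); P=pts(d,c)
im=cv2.imread('pics/scene0.png')
from scipy.optimize import least_squares
for u in(248,203,156):
    Q=P[235:285,u-22:u+22].reshape(-1,3); Q=Q[(Q[:,2]>.13)&(Q[:,2]<.23)]
    print(u,len(Q),Q.mean(0),np.percentile(Q,[2,98],axis=0).round(3).tolist(), P[243:262:6,u].round(3).tolist())
# block top: plane z~.06
for n,(u0,u1,v0,v1) in dict(block=(310,455,255,350),grinder=(270,302,250,282),tonic1=(272,302,205,250),cup=(412,450,230,272)).items():
    Q=P[v0:v1,u0:u1].reshape(-1,3)
    if n=='block': Q=Q[(Q[:,2]>.052)&(Q[:,2]<.068)]
    else: Q=Q[Q[:,2]>.015]
    print(n,len(Q),Q[:,2].max().round(3),np.percentile(Q,[1,50,99],axis=0).round(3).tolist())
    if n=='block':
        (x,y),R=cv2.minEnclosingCircle((Q[:,:2]*1000).astype(np.float32)); print('circle',x,y,R)
# rack wires bottom corners
for uv in((284,336),(138,342),(282,284),(130,290)): print(uv,P[uv[1]-2:uv[1]+3,uv[0]-3:uv[0]+4].reshape(-1,3)[::6].round(3).tolist())
for n,uv in dict(scis=(408,285),light=(342,319)).items(): print(n,P[uv[1],uv[0]].round(3))
# cylinder fit for lids+body: axis dir in rack frame (yaw psi)
S=[]
for u in(248,203,156):
    Q=P[255:305,u-16:u+17].reshape(-1,3); g=im[255:305,u-16:u+17].max(-1).ravel()
    S.append(Q[(g<75)&(Q[:,2]>.14)&(Q[:,2]<.21)]); print('lidpts',len(S[-1]))
def res(p):
    a=np.array([-np.sin(np.radians(25))*np.cos(p[3]),-np.sin(np.radians(25))*np.sin(p[3]),np.cos(np.radians(25))])
    yv=np.array([-np.sin(p[3]),np.cos(p[3]),0]); o=np.array(p[:3])
    out=[]
    for k,Q in zip((1,0,-1),S):
        b=np.array([p[0],p[1],.062])+k*.1*yv; w=Q-b; out.append(np.linalg.norm(w-np.outer(w@a,a),axis=1)-.030)
    return np.concatenate(out)
f=least_squares(res,[.75,-.25,0,0],loss='soft_l1',f_scale=.002); print('rack_mid xy,yaw',f.x[[0,1,3]],np.median(abs(f.fun)))
E
python3 m.py
```

```text
248 1078 [ 0.62962306 -0.08785444  0.17052808] [[0.59, -0.117, 0.132], [0.657, -0.061, 0.209]] [[0.615, -0.087, 0.206], [0.61, -0.09, 0.185], [0.635, -0.087, 0.188], [0.638, -0.088, 0.174]]
203 1059 [ 0.63702388 -0.18672769  0.17048526] [[0.598, -0.215, 0.132], [0.663, -0.162, 0.209]] [[0.617, -0.184, 0.209], [0.615, -0.187, 0.191], [0.639, -0.183, 0.194], [0.643, -0.184, 0.18]]
156 1035 [ 0.64338967 -0.28413652  0.17236485] [[0.606, -0.313, 0.136], [0.669, -0.261, 0.209]] [[1.435, 0.055, 0.847], [0.627, -0.285, 0.202], [0.631, -0.287, 0.189], [0.648, -0.283, 0.186]]
block 8836 0.068 [[0.521, 0.073, 0.053], [0.67, 0.214, 0.058], [0.79, 0.349, 0.066]]
circle 620.12353515625 246.0994415283203 198.97337341308594
grinder 418 0.847 [[0.452, -0.048, 0.016], [0.492, -0.022, 0.036], [0.649, 0.009, 0.123]]
tonic1 503 0.847 [[0.353, -0.041, 0.017], [0.379, -0.017, 0.066], [0.39, 0.005, 0.116]]
cup 800 0.847 [[0.414, 0.055, 0.016], [0.462, 0.371, 0.052], [1.435, 0.407, 0.847]]
(284, 336) [[0.706, -0.021, 0.011], [0.695, -0.008, -0.002], [0.699, -0.01, -0.001], [0.701, -0.013, -0.002], [0.707, -0.015, 0.001], [0.708, -0.017, -0.001]]
(138, 342) [[0.73, -0.342, 0.028], [0.705, -0.343, -0.002], [0.711, -0.343, 0.002], [0.716, -0.343, 0.004], [0.719, -0.344, 0.005], [0.73, -0.342, 0.013]]
(282, 284) [[0.652, -0.022, 0.123], [0.516, -0.02, -0.004], [0.519, -0.022, -0.004], [0.526, -0.025, -0.001], [0.526, -0.027, -0.005], [0.534, -0.029, -0.0]]
(130, 290) [[0.528, -0.428, -0.004], [0.531, -0.411, -0.002], [0.659, -0.348, 0.115], [0.665, -0.348, 0.118], [1.435, 0.055, 0.847], [0.676, -0.348, 0.122]]
scis [0.603 0.282 0.062]
light [0.719 0.117 0.071]
lidpts 145
lidpts 233
lidpts 276
rack_mid xy,yaw [ 0.72372199 -0.17730058  0.06931752] 0.005632408028157662
```

```bash
sed -i 's/\[.75,-.25,0,0\]/[.66,-.18,0,.07]/' m.py; python3 m.py | tail -1
cat > plan.py <<'E'
from h import *
import sys
M=np.array([float(a) for a in sys.argv[1:4]]) # x y yaw of rack_mid
yv=np.array([-np.sin(M[2]),np.cos(M[2]),0]);xv=np.array([np.cos(M[2]),np.sin(M[2]),0]);s,c=np.sin(np.radians(25)),np.cos(np.radians(25))
a=-s*xv+c*np.array([0,0,1]); o=np.array([M[0],M[1],.062]); st=r.observe()
p=st['tcp_pos'];R=Ro.from_quat(st['ee_rot']).as_matrix()
print('t',st['clock'],'tcp',p.round(4),'F',st['wrist_force'].round(2),'grip',st['grip_width'],'tool z',R[:,2].round(3))
tx=np.arctan2(R[1,0],R[0,0]); print('tool x yaw',tx,'spin units to rack yaw (tool z down)',-(M[2]-tx)/.12)
for k,n in((1,'L'),(0,'M'),(-1,'R')):
    b=o+k*.1*yv; top=b+.16*a; lid=b+.122*a; print(n,'top',top.round(4),'dp_top',(R.T@(top-p)/.05).round(3),'lid',lid.round(4),'dp_lid',(R.T@(lid-p)/.05).round(3),'u',(R.T@a).round(3))
E
python3 plan.py .66 -.18 .07
```

```text
rack_mid xy,yaw [ 0.66563644 -0.18712283  0.07624735] 0.0010685969600477373
t 0.1 tcp [ 0.2523 -0.5986  0.3027] F [ 0.01 -1.21  0.74] grip 0.9998344410699378 tool z [-0.001  0.002 -1.   ]
tool x yaw 0.3988221330605164 spin units to rack yaw (tool z down) 2.74018444217097
L top [ 0.5856 -0.085   0.207 ] dp_top [10.131 -6.874  1.93 ] lid [ 0.6016 -0.0839  0.1726] dp_lid [10.435 -6.769  2.619] u [-0.4   -0.138 -0.906]
M top [ 0.5925 -0.1847  0.207 ] dp_top [ 9.485 -4.981  1.926] lid [ 0.6086 -0.1836  0.1726] dp_lid [ 9.789 -4.876  2.615] u [-0.4   -0.138 -0.906]
R top [ 0.5995 -0.2845  0.207 ] dp_top [ 8.84  -3.088  1.922] lid [ 0.6156 -0.2834  0.1726] dp_lid [ 9.143 -2.983  2.611] u [-0.4   -0.138 -0.906]
```

step_arm([
  {"dp": [0,0,-0.4],"spin": 0.9},
  {"dp": [0,0,-0.4],"spin": 0.9},
  {"dp": [0,0,-0.4],"spin": 0.89},
  {"dp": [0.25,-0.4,0]},
  {"dp": [0.5,-0.8,0]},
  {"dp": [0.5,-0.8,0]},
  {"dp": [0.5,-0.8,0]},
  {"dp": [0.5,-0.8,0]},
  {"dp": [0.5,-0.8,0]},
  {"dp": [0.5,-0.8,0]},
  {"dp": [0.5,-0.8,0]},
  {"dp": [0.5,-0.8,0]},
], grip=0)

```text
schema error: expected keys dp, spin
```

step_arm([
  {"dp": [0.5,-0.8,0]},
  {"dp": [0.5,-0.8,0]},
  {"dp": [0.25,-0.4,0]},
  {"dp": [0,0,0]},
])

```text
schema error: expected keys dp, spin
```

```bash
python3 plan.py .6656 -.1871 .0762; python3 -c "
from h import *
grab('wrist','w1');grab('scene','scene1')"
```

```text
t 0.1 tcp [ 0.2523 -0.5986  0.3027] F [ 0.01 -1.21  0.74] grip 0.9998344410699378 tool z [-0.001  0.002 -1.   ]
tool x yaw 0.3988221330605164 spin units to rack yaw (tool z down) 2.6885177755043035
L top [ 0.5906 -0.0925  0.207 ] dp_top [10.165 -6.696  1.93 ] lid [ 0.6066 -0.0913  0.1726] dp_lid [10.469 -6.592  2.618] u [-0.401 -0.136 -0.906]
M top [ 0.5982 -0.1922  0.207 ] dp_top [ 9.531 -4.799  1.926] lid [ 0.6142 -0.191   0.1726] dp_lid [ 9.835 -4.696  2.614] u [-0.401 -0.136 -0.906]
R top [ 0.6058 -0.292   0.207 ] dp_top [ 8.897 -2.902  1.922] lid [ 0.6218 -0.2907  0.1726] dp_lid [ 9.201 -2.799  2.611] u [-0.401 -0.136 -0.906]
```

View pics/w1.png

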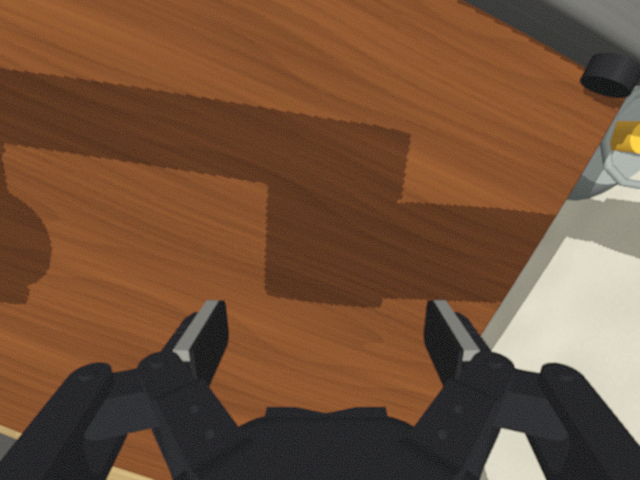

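The rows need every key present, so neither call moved the arm. The wrist picture shows only bare counter at the start pose. I'll send the moves again with all keys.

step_arm([
  {"dp": [0,0,-0.4],"spin": 0.9},
  {"dp": [0,0,-0.4],"spin": 0.9},
  {"dp": [0,0,-0.4],"spin": 0.89},
  {"dp": [0.25,-0.4,0],"spin": 0},
  {"dp": [0.5,-0.8,0],"spin": 0},
  {"dp": [0.5,-0.8,0],"spin": 0},
  {"dp": [0.5,-0.8,0],"spin": 0},
  {"dp": [0.5,-0.8,0],"spin": 0},
  {"dp": [0.5,-0.8,0],"spin": 0},
  {"dp": [0.5,-0.8,0],"spin": 0},
  {"dp": [0.5,-0.8,0],"spin": 0},
  {"dp": [0.5,-0.8,0],"spin": 0},
], grip=0)

```text
clock: 1.4
tcp_pos: [0.4388, -0.242, 0.3639]
ee_rot: [0.999, 0.038, 0.0, 0.0]
wrist_force: [0.9, 0.1, -0.0]
grip_width: -0.004
gripper_force: 0.0
```

step_arm([
  {"dp": [0.5,-0.8,0],"spin": 0},
  {"dp": [0.5,-0.8,0],"spin": 0},
  {"dp": [0.25,-0.4,0],"spin": 0},
  {"dp": [0,0,0],"spin": 0},
])

```text
clock: 1.8
tcp_pos: [0.494, -0.1369, 0.3637]
ee_rot: [0.999, 0.04, -0.0, -0.0]
wrist_force: [0.6, -1.4, -0.6]
grip_width: -0.001
gripper_force: 0.0
```

```bash
python3 plan.py .6656 -.1871 .0762; python3 -c "
from h import *
grab('wrist','w2')"
```

```text
t 1.8 tcp [ 0.494  -0.1369  0.3637] F [ 0.55 -1.43 -0.63] grip -0.0005020046404282928 tool z [-0.     0.001 -1.   ]
tool x yaw 0.0805709397479407 spin units to rack yaw (tool z down) 0.03642449789950583
L top [ 0.5906 -0.0925  0.207 ] dp_top [ 1.998 -0.726  3.134] lid [ 0.6066 -0.0913  0.1726] dp_lid [ 2.319 -0.725  3.823] u [-0.423 -0.002 -0.906]
M top [ 0.5982 -0.1922  0.207 ] dp_top [1.989 1.274 3.133] lid [ 0.6142 -0.191   0.1726] dp_lid [2.31  1.275 3.822] u [-0.423 -0.002 -0.906]
R top [ 0.6058 -0.292   0.207 ] dp_top [1.98  3.274 3.132] lid [ 0.6218 -0.2907  0.1726] dp_lid [2.301 3.275 3.82 ] u [-0.423 -0.002 -0.906]
```

View pics/w2.png

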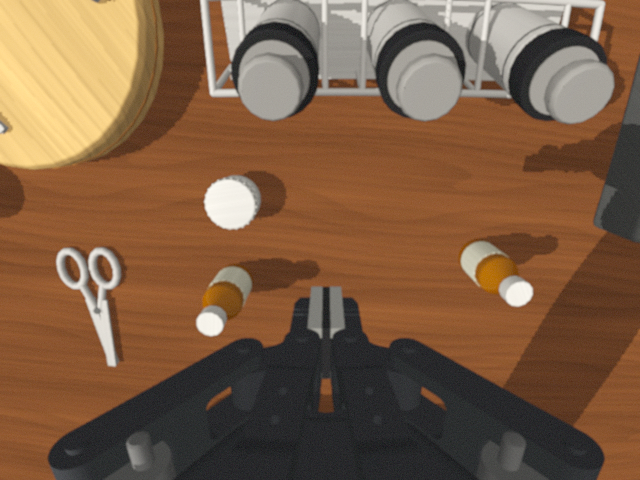

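The wrist view shows the knob tops at about (272,88), (430,88) and (581,94), with the grinder at (232,202) and the bottles below them. I'll measure the tops.

```bash
cat > tops.py <<'E'
from h import *
d=np.load('pics/w2.npy');c=np.load('pics/w2_c.npz');P=pts(d,c);a=np.array([-.4226*np.cos(.078),-.4226*np.sin(.078),.9063])
for u,v in((272,88),(430,88),(581,94)):
    m=(np.median(P[v-4:v+5,u-4:u+5].reshape(-1,3),0)); W=P[v-50:v+50,u-45:u+45].reshape(-1,3)
    Q=W[(abs((W-m)@a)<.004)&(np.linalg.norm(W-m,axis=1)<.032)]
    n=np.linalg.svd(Q-Q.mean(0))[2][2]; mid=(np.percentile(Q,1,0)+np.percentile(Q,99,0))/2
    print(m.round(4),len(Q),Q.mean(0).round(4),mid.round(4),np.ptp(Q,0).round(3),'n',(n*np.sign(n[2])).round(3))
E
python3 tops.py
```

```text
[ 0.5921 -0.0966  0.2085] 3278 [ 0.592  -0.0955  0.208 ] [ 0.5915 -0.0953  0.2071] [0.037 0.04  0.021] n [-0.415 -0.039  0.909]
[ 0.6001 -0.1937  0.2089] 3243 [ 0.5998 -0.1935  0.2084] [ 0.5994 -0.1939  0.2076] [0.037 0.041 0.02 ] n [-0.418 -0.017  0.908]
[ 0.6071 -0.2921  0.2085] 2930 [ 0.6076 -0.2919  0.2083] [ 0.6075 -0.2929  0.2074] [0.037 0.04  0.021] n [-0.422 -0.006  0.906]
```

step_arm([
  {"dp": [0.58,-0.224,0.45],"spin": 0.03},
  {"dp": [0.58,-0.224,0.45],"spin": 0},
  {"dp": [0.58,-0.224,0.45],"spin": 0},
  {"dp": [0,0,0],"spin": 0},
  {"dp": [0,0,0],"spin": 0},
])

```text
clock: 2.35
tcp_pos: [0.5771, -0.1005, 0.2953]
ee_rot: [0.999, 0.036, -0.001, -0.0]
wrist_force: [0.2, -0.4, -0.0]
grip_width: -0.001
gripper_force: 0.0
```

step_arm([
  {"dp": [0.042,0,0.09],"spin": 0},
  {"dp": [0.042,0,0.09],"spin": 0},
  {"dp": [0.042,0,0.09],"spin": 0},
  {"dp": [0.042,0,0.09],"spin": 0},
  {"dp": [0,0,0],"spin": 0},
])

```text
clock: 2.85
tcp_pos: [0.5857, -0.099, 0.2778]
ee_rot: [0.999, 0.036, -0.0, -0.0]
wrist_force: [0.9, -0.7, 1.4]
grip_width: -0.003
gripper_force: 0.4
```

step_arm([
  {"dp": [0.021,0,0.045],"spin": 0},
  {"dp": [0.021,0,0.045],"spin": 0},
  {"dp": [0,0,0],"spin": 0},
])

```text
clock: 3.15
tcp_pos: [0.588, -0.0987, 0.274]
ee_rot: [0.999, 0.036, -0.0, 0.0]
wrist_force: [-1.5, -0.1, 1.6]
grip_width: 0.0
gripper_force: 1.2
```

step_arm([
  {"dp": [0.021,0,0.045],"spin": 0},
  {"dp": [0,0,0],"spin": 0},
])

```text
clock: 3.35
tcp_pos: [0.5891, -0.0987, 0.2718]
ee_rot: [0.999, 0.036, 0.0, 0.0]
wrist_force: [-0.7, -0.4, 2.2]
grip_width: 0.0
gripper_force: 1.7
```

Still soft at about 10 mm. I'll go on to the stop.

step_arm([
  {"dp": [0.017,0,0.036],"spin": 0},
  {"dp": [0,0,0],"spin": 0},
])

```text
clock: 3.55
tcp_pos: [0.5902, -0.0987, 0.2708]
ee_rot: [0.999, 0.036, 0.001, 0.0]
wrist_force: [-2.0, -0.0, 4.5]
grip_width: -0.001
gripper_force: 2.5
```

step_arm([
  {"dp": [0.017,0,0.036],"spin": 0},
  {"dp": [0,0,0],"spin": 0},
])

```text
clock: 3.75
tcp_pos: [0.5913, -0.0988, 0.2709]
ee_rot: [0.999, 0.036, 0.001, 0.0]
wrist_force: [-4.6, -0.5, 11.4]
grip_width: -0.001
gripper_force: 6.1
```

step_arm([
  {"dp": [-0.18,0,-0.335],"spin": 0},
  {"dp": [-0.18,0,-0.335],"spin": 0},
  {"dp": [0,0.64,0],"spin": 0},
  {"dp": [0,0.64,0],"spin": 0},
  {"dp": [0,0.64,0],"spin": 0},
  {"dp": [0,0,0],"spin": 0},
  {"dp": [0.085,0,0.181],"spin": 0},
  {"dp": [0.085,0,0.181],"spin": 0},
  {"dp": [0,0,0],"spin": 0},
  {"dp": [0,0,0],"spin": 0},
])

```text
clock: 4.75
tcp_pos: [0.5881, -0.1939, 0.2824]
ee_rot: [0.999, 0.037, -0.001, -0.0]
wrist_force: [0.2, 0.6, -0.3]
grip_width: 0.002
gripper_force: 0.0
```

step_arm([
  {"dp": [0.042,0,0.09],"spin": 0},
  {"dp": [0.021,0,0.045],"spin": 0},
  {"dp": [0,0,0],"spin": 0},
])

```text
clock: 5.05
tcp_pos: [0.5916, -0.1947, 0.2776]
ee_rot: [0.999, 0.036, 0.0, 0.0]
wrist_force: [-1.0, -0.5, 4.6]
grip_width: -0.0
gripper_force: 2.3
```

step_arm([
  {"dp": [0.021,0,0.045],"spin": 0},
  {"dp": [0.021,0,0.045],"spin": 0},
  {"dp": [0,0,0],"spin": 0},
])

```text
clock: 5.35
tcp_pos: [0.5937, -0.1948, 0.274]
ee_rot: [0.999, 0.036, 0.001, 0.0]
wrist_force: [-3.2, -0.1, 7.8]
grip_width: 0.003
gripper_force: 4.2
```

step_arm([
  {"dp": [0.021,0,0.045],"spin": 0},
  {"dp": [0.017,0,0.036],"spin": 0},
  {"dp": [0,0,0],"spin": 0},
])

```text
clock: 5.65
tcp_pos: [0.5958, -0.1948, 0.2711]
ee_rot: [0.999, 0.036, 0.001, 0.001]
wrist_force: [-4.3, 1.3, 10.6]
grip_width: 0.0
gripper_force: 5.8
```

step_arm([
  {"dp": [0.017,0,0.036],"spin": 0},
  {"dp": [0,0,0],"spin": 0},
])

```text
clock: 5.85
tcp_pos: [0.5967, -0.1947, 0.27]
ee_rot: [0.999, 0.036, 0.001, 0.001]
wrist_force: [-5.2, 0.7, 11.8]
grip_width: 0.0
gripper_force: 6.4
```

step_arm([
  {"dp": [0.017,0,0.036],"spin": 0},
  {"dp": [0,0,0],"spin": 0},
])

```text
clock: 6.05
tcp_pos: [0.5975, -0.1948, 0.27]
ee_rot: [0.999, 0.036, 0.001, 0.001]
wrist_force: [-8.9, 2.2, 17.3]
grip_width: -0.004
gripper_force: 10.0
```

step_arm([
  {"dp": [-0.15,0,-0.32],"spin": 0},
  {"dp": [-0.15,0,-0.32],"spin": 0},
  {"dp": [0,0.65,0],"spin": 0},
  {"dp": [0,0.65,0],"spin": 0},
  {"dp": [0,0.65,0],"spin": 0},
  {"dp": [0,0,0],"spin": 0},
  {"dp": [0.085,0,0.181],"spin": 0},
  {"dp": [0.085,0,0.181],"spin": 0},
  {"dp": [0.03,0,0.063],"spin": 0},
  {"dp": [0,0,0],"spin": 0},
])

```text
clock: 7.05
tcp_pos: [0.5993, -0.291, 0.2754]
ee_rot: [0.999, 0.037, -0.0, -0.0]
wrist_force: [-1.7, -0.4, 5.1]
grip_width: 0.003
gripper_force: 2.7
```

step_arm([
  {"dp": [0.021,0,0.045],"spin": 0},
  {"dp": [0.021,0,0.045],"spin": 0},
  {"dp": [0,0,0],"spin": 0},
])

```text
clock: 7.35
tcp_pos: [0.6015, -0.2911, 0.2725]
ee_rot: [0.999, 0.037, 0.0, 0.001]
wrist_force: [-2.5, -0.4, 7.1]
grip_width: -0.001
gripper_force: 4.0
```

step_arm([
  {"dp": [0.021,0,0.045],"spin": 0},
  {"dp": [0.017,0,0.036],"spin": 0},
  {"dp": [0,0,0],"spin": 0},
])

```text
clock: 7.65
tcp_pos: [0.6035, -0.2911, 0.2696]
ee_rot: [0.999, 0.037, 0.001, 0.001]
wrist_force: [-3.1, 1.9, 9.9]
grip_width: 0.008
gripper_force: 5.3
```

step_arm([
  {"dp": [0.017,0,0.036],"spin": 0},
  {"dp": [0,0,0],"spin": 0},
])

```text
clock: 7.85
tcp_pos: [0.6041, -0.2912, 0.2694]
ee_rot: [0.999, 0.037, 0.0, 0.001]
wrist_force: [-7.2, 2.9, 14.1]
grip_width: -0.002
gripper_force: 8.4
```

step_arm([
  {"dp": [0.017,0,0.036],"spin": 0},
  {"dp": [0,0,0],"spin": 0},
])

```text
clock: 8.05
tcp_pos: [0.6046, -0.2914, 0.2694]
ee_rot: [0.999, 0.037, 0.0, 0.001]
wrist_force: [-11.8, 2.6, 20.5]
grip_width: -0.001
gripper_force: 12.0
```

step_arm([
  {"dp": [-0.17,0,-0.36],"spin": 0},
  {"dp": [0,0,-0.5],"spin": 0},
  {"dp": [0,-0.3,-0.4],"spin": 0},
  {"dp": [0.1,-0.9,0],"spin": 0},
  {"dp": [0.1,-0.9,0],"spin": 0},
  {"dp": [0.1,-0.9,0],"spin": 0},
  {"dp": [0.1,-0.9,0],"spin": 0},
  {"dp": [0,0,0],"spin": 0},
  {"dp": [0,0,0],"spin": 0},
], grip=85.4, force=30)

```text
clock: 8.95
tcp_pos: [0.602, -0.0945, 0.3259]
ee_rot: [0.999, 0.038, -0.0, 0.0]
wrist_force: [0.1, -0.5, 0.5]
grip_width: 0.999
gripper_force: 0.0
```

```bash
cat > blk.py <<'E'
from h import *
from scipy.optimize import least_squares
d=np.load('pics/scene0.npy');c=np.load('pics/scene0_c.npz');P=pts(d,c)
Q=P[255:365,310:455].reshape(-1,3);Q=Q[(abs(Q[:,2]-.06)<.005)&(Q[:,0]<.82)&(Q[:,1]>.04)&(Q[:,1]<.38)]
f=least_squares(lambda p:np.maximum(np.hypot(*(Q[:,:2]-p).T)-.15,0),[.66,.21],loss='soft_l1',f_scale=.002)
print('block',f.x,Q[:,2].mean())
im=cv2.cvtColor(cv2.imread('pics/scene0.png'),cv2.COLOR_BGR2HSV)[255:365,310:455]; W=P[255:365,310:455]
rr=np.hypot(W[...,0]-f.x[0],W[...,1]-f.x[1])
m=(im[...,1]<60)&(rr<.15)&(W[...,2]>.05); print('grey',m.sum(),W[m].mean(0).round(3),'min r',np.percentile(rr[m],3))
g=(im[...,0]>40)&(im[...,0]<90)&(im[...,1]>80)&(rr<.15);print('green',g.sum(),W[g].mean(0).round(3),rr[g].min())
o=r.observe();print(o['tcp_pos'],2*np.arctan2(o['ee_rot'][1],o['ee_rot'][0]))
E
python3 blk.py
```

```text
block [0.65492187 0.21457866] 0.058156981584943604
grey 573 [0.624 0.258 0.064] min r 0.06723651874504934
green 207 [0.724 0.125 0.07 ] 0.10119590361965501
[ 0.60196868 -0.09451729  0.32588188] 0.07555909596572664
```

step_arm([
  {"dp": [0.06,0,0.5],"spin": 0},
  {"dp": [0.06,0,0.6],"spin": 0},
  {"dp": [0,0,0.5],"spin": 0},
  {"dp": [0,0,0.3],"spin": 0},
  {"dp": [0,0,0.15],"spin": 0},
  {"dp": [0,0,0],"spin": 0},
])

```text
clock: 9.55
tcp_pos: [0.6077, -0.0963, 0.2228]
ee_rot: [0.999, 0.036, -0.001, -0.0]
wrist_force: [-0.7, 1.0, 0.5]
grip_width: 0.999
gripper_force: 0.0
```

```bash
python3 -c "
from h import *
grab('wrist','w3');grab('scene','s3')
a=cv2.imread('pics/w3.png')[:,:];b=cv2.imread('pics/s3.png')[180:360,120:340]
b=cv2.resize(b,(440,360));b=cv2.copyMakeBorder(b,0,120,0,0,cv2.BORDER_CONSTANT);a=cv2.resize(a[:,140:500],(360,480))
cv2.imwrite('pics/c3.png',np.hstack([a,b]))"
```

```text
(no output)
```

View pics/c3.png

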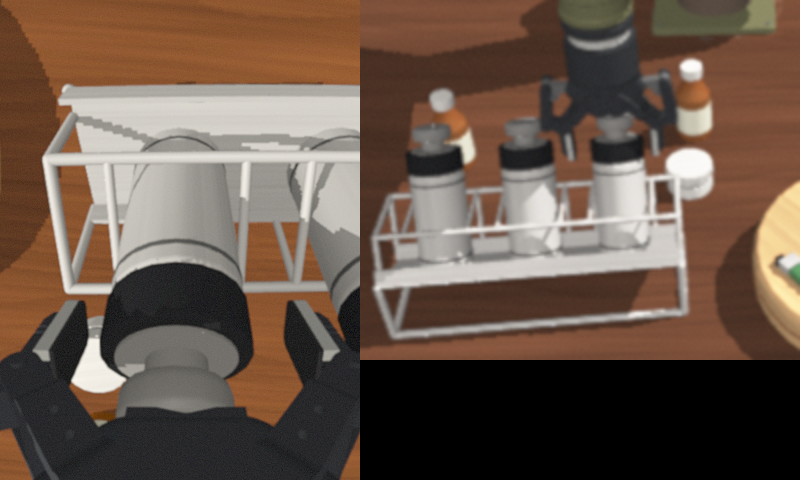

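The pads straddle the left lid, with the knob sitting clear between the fingers. Next I'll close.

step_arm([
  {"dp": [0,0,0],"spin": 0},
  {"dp": [0,0,0],"spin": 0},
  {"dp": [0,0,0],"spin": 0},
  {"dp": [0,0,0],"spin": 0},
  {"dp": [0,0,0],"spin": 0},
], grip=50, force=40)

```text
clock: 10.15
tcp_pos: [0.6087, -0.0957, 0.2257]
ee_rot: [0.999, 0.036, 0.001, 0.0]
wrist_force: [-1.9, 2.1, 5.4]
grip_width: 0.692
gripper_force: 42.8
```

step_arm([
  {"dp": [-0.042,0,-0.09],"spin": 0},
  {"dp": [-0.085,0,-0.181],"spin": 0},
  {"dp": [-0.085,0,-0.181],"spin": 0},
  {"dp": [-0.085,0,-0.181],"spin": 0},
  {"dp": [0,0,0],"spin": 0},
])

```text
clock: 10.65
tcp_pos: [0.5932, -0.097, 0.2571]
ee_rot: [0.999, 0.036, 0.001, 0.0]
wrist_force: [1.9, 0.5, -2.5]
grip_width: 0.688
gripper_force: 44.6
```

step_arm([
  {"dp": [-0.085,0,-0.181],"spin": 0},
  {"dp": [-0.127,0,-0.272],"spin": 0},
  {"dp": [-0.127,0,-0.272],"spin": 0},
  {"dp": [-0.127,0,-0.272],"spin": 0},
  {"dp": [-0.085,0,-0.181],"spin": 0},
  {"dp": [-0.042,0,-0.09],"spin": 0},
  {"dp": [0,0,0],"spin": 0},
])

```text
clock: 11.35
tcp_pos: [0.5635, -0.0991, 0.3198]
ee_rot: [0.999, 0.036, 0.001, 0.0]
wrist_force: [0.1, 1.0, -4.0]
grip_width: 0.685
gripper_force: 45.6
```

```bash
python3 -c "
from h import *
grab('scene','s4');grab('wrist','w4')
a=cv2.imread('pics/w4.png');b=cv2.imread('pics/s4.png')[120:360,120:340]
b=cv2.resize(b,(440,480));a=cv2.resize(a[:,140:500],(360,480))
cv2.imwrite('pics/c4.png',np.hstack([a,b]))"
```

```text
(no output)
```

View pics/c4.png

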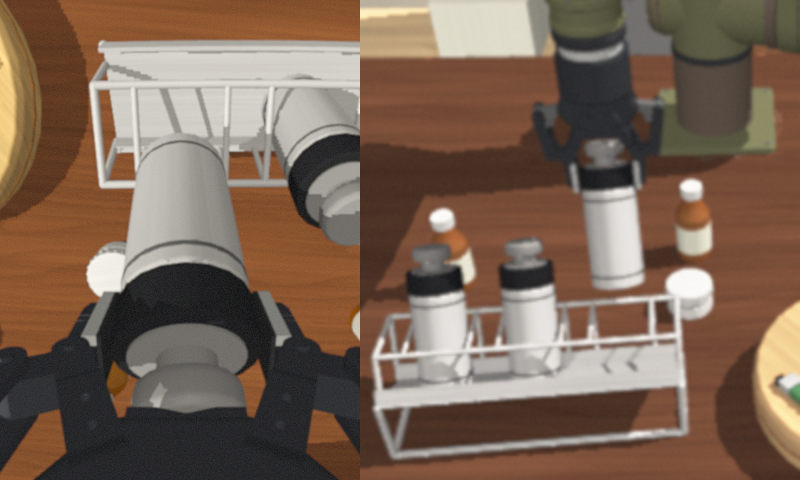

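step_arm([
  {"dp": [0,0,-0.4],"spin": 0},
  {"dp": [0,-0.3,-0.4],"spin": 0},
  {"dp": [0.13,-0.6,0],"spin": 0},
  {"dp": [0.13,-0.75,0],"spin": 0},
  {"dp": [0.13,-0.75,0],"spin": 0},
  {"dp": [0.13,-0.75,0],"spin": 0},
  {"dp": [0.13,-0.75,0],"spin": 0},
  {"dp": [0.13,-0.75,0],"spin": 0},
  {"dp": [0.13,-0.75,0],"spin": 0},
  {"dp": [0.13,-0.5,0],"spin": 0},
  {"dp": [0.13,-0.22,0],"spin": 0},
  {"dp": [0,0,0],"spin": 0},
])

```text
clock: 12.65
tcp_pos: [0.6001, 0.2116, 0.3574]
ee_rot: [0.999, 0.037, -0.001, 0.0]
wrist_force: [0.4, -0.5, -4.7]
grip_width: 0.685
gripper_force: 45.7
```

step_arm([
  {"dp": [0,0,0.5],"spin": 0},
  {"dp": [0,0,0.6],"spin": 0},
  {"dp": [0,0,0.6],"spin": 0},
  {"dp": [0,0,0.4],"spin": 0},
  {"dp": [0,0,0.1],"spin": 0},
  {"dp": [0,0,0],"spin": 0},
])

```text
clock: 13.25
tcp_pos: [0.5996, 0.2093, 0.2476]
ee_rot: [0.999, 0.036, -0.001, 0.0]
wrist_force: [0.1, -0.2, -3.7]
grip_width: 0.688
gripper_force: 45.7
```

step_arm([
  {"dp": [0,0,0],"spin": 0},
  {"dp": [0,0,0],"spin": 0},
  {"dp": [0,0,0],"spin": 0},
  {"dp": [0,0,0],"spin": 0},
  {"dp": [0,0,0],"spin": 0},
], force=20)

```text
clock: 13.75
tcp_pos: [0.6, 0.2105, 0.2492]
ee_rot: [0.999, 0.036, 0.0, -0.0]
wrist_force: [0.9, 0.2, -3.2]
grip_width: 0.69
gripper_force: 45.7
```

```bash
python3 -c "
from h import *
grab('side','sd5');grab('scene','s5')
a=cv2.imread('pics/sd5.png')[100:340,200:500];b=cv2.imread('pics/s5.png')[130:370,290:470]
cv2.imwrite('pics/c5.png',np.hstack([cv2.resize(a,(440,352)),cv2.resize(b,(264,352))]))"
```

```text
(no output)
```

View pics/c5.png

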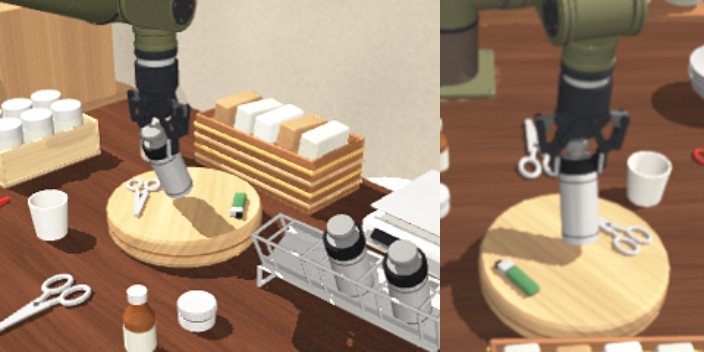

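The canister still leans about 25° above the block and clears the scissors, and the grip force hasn't dropped. I'll lower until the edge touches, sending grip and force together.

step_arm([
  {"dp": [0,0,0.1],"spin": 0},
  {"dp": [0,0,0.1],"spin": 0},
  {"dp": [0,0,0],"spin": 0},
  {"dp": [0,0,0],"spin": 0},
], grip=55, force=20)

```text
clock: 14.25
tcp_pos: [0.5997, 0.2104, 0.2381]
ee_rot: [0.999, 0.036, -0.001, 0.0]
wrist_force: [0.1, 0.2, -4.0]
grip_width: 0.687
gripper_force: 45.7
```

step_arm([
  {"dp": [0,0,0.06],"spin": 0},
  {"dp": [0,0,0],"spin": 0},
])

```text
clock: 14.45
tcp_pos: [0.5999, 0.2105, 0.2355]
ee_rot: [0.999, 0.036, -0.0, -0.0]
wrist_force: [0.4, 0.7, -4.2]
grip_width: 0.688
gripper_force: 45.7
```

step_arm([
  {"dp": [0,0,0.04],"spin": 0},
  {"dp": [0,0,0],"spin": 0},
])

```text
clock: 14.65
tcp_pos: [0.6004, 0.2105, 0.2352]
ee_rot: [0.999, 0.036, 0.001, -0.0]
wrist_force: [-1.6, -1.1, 1.4]
grip_width: 0.689
gripper_force: 46.1
```

step_arm([
  {"dp": [0,0,0.03],"spin": 0},
  {"dp": [0.1,0,-0.014],"spin": 0},
  {"dp": [0.1,0,-0.014],"spin": 0},
  {"dp": [0,0,0],"spin": 0},
])

```text
clock: 15.05
tcp_pos: [0.6111, 0.2116, 0.2367]
ee_rot: [0.999, 0.036, 0.002, -0.001]
wrist_force: [-3.1, 0.0, 6.8]
grip_width: 0.687
gripper_force: 46.1
```

```bash
cat > ax.py <<'E'
from h import *
import sys
# tilt of held canister from scene depth: bright steel body, PCA of row-wise centroids
im,d,c=grab('scene',sys.argv[1]); P=pts(d,c); p=r.observe()['tcp_pos']
hs=cv2.cvtColor(im,cv2.COLOR_RGB2HSV)
m=(hs[...,1]<50)&(hs[...,2]>90)&(P[...,2]>.075)&(P[...,2]<p[2]-.075)&(np.hypot(P[...,0]-p[0]-.02,P[...,1]-p[1])<.08)
Q=P[m]; z=Q[:,2]; q=[]
for k in np.arange(.075,.17,.01):
    s=Q[(z>=k)&(z<k+.01)]
    if len(s)>15: q.append([k+.005,np.percentile(s[:,0],50),np.median(s[:,1])])
q=np.array(q); fx=np.polyfit(q[:,0],q[:,1],1); fy=np.polyfit(q[:,0],q[:,2],1)
print('tcp',p,'n',len(Q),'lean x deg',-np.degrees(np.arctan(fx[0])),'y',np.degrees(np.arctan(fy[0])),'base y',np.polyval(fy,.06)); print(q.round(3).tolist())
E
python3 ax.py s6
python3 - <<'E'
import subprocess
E
```

```text
tcp [0.61091169 0.21165244 0.23670017] n 931 lean x deg 19.159222645490573 y -1.4346249895940213 base y 0.21572658462805888
[[0.08, 0.673, 0.214], [0.09, 0.67, 0.215], [0.1, 0.666, 0.216], [0.11, 0.663, 0.215], [0.12, 0.659, 0.217], [0.13, 0.655, 0.212], [0.14, 0.652, 0.214], [0.15, 0.648, 0.213], [0.16, 0.646, 0.213]]
```

The lean went from 25° to 19°, so it is pivoting on its edge as planned. I'll continue the arc.

step_arm([
  {"dp": [0.1,0,-0.012],"spin": 0},
  {"dp": [0.1,0,-0.006],"spin": 0},
  {"dp": [0.1,0,-0.002],"spin": 0},
  {"dp": [0.1,0,0.002],"spin": 0},
  {"dp": [0,0,0],"spin": 0},
])

```text
clock: 15.6
tcp_pos: [0.6312, 0.2133, 0.2375]
ee_rot: [0.999, 0.036, 0.002, -0.001]
wrist_force: [-1.7, 1.3, 6.2]
grip_width: 0.686
gripper_force: 45.8
```

```bash
python3 ax.py s7
```

```text
tcp [0.63105477 0.2132473  0.23754293] n 839 lean x deg 11.231566012001656 y -1.9754755087502165 base y 0.21604483613473222
[[0.08, 0.676, 0.213], [0.09, 0.673, 0.215], [0.1, 0.672, 0.217], [0.11, 0.67, 0.214], [0.12, 0.668, 0.216], [0.13, 0.665, 0.213], [0.14, 0.664, 0.213], [0.15, 0.662, 0.214], [0.16, 0.659, 0.211]]
```

step_arm([
  {"dp": [0.1,0,0.006],"spin": 0},
  {"dp": [0.1,0,0.01],"spin": 0},
  {"dp": [0.1,0,0.012],"spin": 0},
  {"dp": [0,0,0],"spin": 0},
])

```text
clock: 16.05
tcp_pos: [0.6464, 0.2143, 0.2362]
ee_rot: [0.999, 0.036, 0.002, -0.001]
wrist_force: [0.3, -0.5, 6.0]
grip_width: 0.688
gripper_force: 45.4
```

```bash
python3 ax.py s8
```

```text
tcp [0.6462587  0.21434339 0.2361977 ] n 750 lean x deg 4.191976764777959 y -1.1363843765790265 base y 0.21509157069306925
[[0.08, 0.677, 0.215], [0.09, 0.676, 0.215], [0.1, 0.676, 0.214], [0.11, 0.675, 0.212], [0.12, 0.674, 0.215], [0.13, 0.673, 0.216], [0.14, 0.672, 0.211], [0.15, 0.672, 0.213], [0.16, 0.672, 0.214]]
```

step_arm([
  {"dp": [0.08,0,0.018],"spin": 0},
  {"dp": [0,0,0],"spin": 0},
])

```text
clock: 16.3
tcp_pos: [0.6503, 0.2146, 0.2356]
ee_rot: [0.999, 0.036, 0.003, -0.001]
wrist_force: [-1.2, 0.6, 6.6]
grip_width: 0.69
gripper_force: 45.4
```

```bash
python3 ax.py s9
```

```text
tcp [0.65021383 0.21464448 0.23558705] n 725 lean x deg 2.1502146705559912 y -0.38433871633260347 base y 0.21359089574410853
[[0.08, 0.678, 0.213], [0.09, 0.677, 0.213], [0.1, 0.677, 0.214], [0.11, 0.677, 0.213], [0.12, 0.677, 0.215], [0.13, 0.675, 0.212], [0.14, 0.675, 0.213], [0.15, 0.675, 0.214], [0.16, 0.675, 0.212]]
```

step_arm([
  {"dp": [0.09,0,0.018],"spin": 0},
  {"dp": [0,0,0],"spin": 0},
])

```text
clock: 16.55
tcp_pos: [0.6548, 0.215, 0.2348]
ee_rot: [0.999, 0.036, 0.003, -0.001]
wrist_force: [-1.1, 1.5, 7.1]
grip_width: 0.685
gripper_force: 45.3
```

```bash
python3 ax.py s10
```

```text
tcp [0.6547042  0.21504809 0.23482904] n 688 lean x deg 1.338787427823836 y -1.038372506044567 base y 0.21375117781763178
[[0.08, 0.679, 0.211], [0.09, 0.68, 0.215], [0.1, 0.679, 0.213], [0.11, 0.679, 0.214], [0.12, 0.678, 0.212], [0.13, 0.678, 0.214], [0.14, 0.678, 0.214], [0.15, 0.678, 0.213], [0.16, 0.677, 0.209]]
```

step_arm([
  {"dp": [0.03,0,-0.01],"spin": 0},
  {"dp": [0,0,0],"spin": 0},
])

```text
clock: 16.8
tcp_pos: [0.6557, 0.2152, 0.2348]
ee_rot: [0.999, 0.036, 0.002, -0.001]
wrist_force: [-1.4, 1.3, 6.6]
grip_width: 0.687
gripper_force: 45.1
```

step_arm([
  {"dp": [0,0,0],"spin": 0},
  {"dp": [0,0,0],"spin": 0},
  {"dp": [0,0,0],"spin": 0},
], grip=62)

```text
clock: 17.1
tcp_pos: [0.6549, 0.2146, 0.2318]
ee_rot: [0.999, 0.036, 0.0, -0.0]
wrist_force: [0.1, 0.5, 0.3]
grip_width: 0.72
gripper_force: 0.6
```

step_arm([
  {"dp": [0,0,0],"spin": 0},
  {"dp": [0,0,0],"spin": 0},
  {"dp": [0,0,0],"spin": 0},
  {"dp": [0,0,0],"spin": 0},
], grip=85.4)

```text
clock: 17.5
tcp_pos: [0.6547, 0.2143, 0.2316]
ee_rot: [0.999, 0.036, -0.0, 0.0]
wrist_force: [0.5, -0.2, 0.3]
grip_width: 1.001
gripper_force: 0.0
```

```bash
python3 ax.py s11; python3 -c "
from h import *
grab('wrist','w11')
a=cv2.imread('pics/w11.png');b=cv2.imread('pics/s11.png')[130:370,290:470]
cv2.imwrite('pics/c11.png',np.hstack([cv2.resize(a,(480,360)),cv2.resize(b,(270,360))]))"
```

```text
tcp [0.65472273 0.21432373 0.2316581 ] n 656 lean x deg -0.7790095970438354 y 0.9253436515406328 base y 0.2126703271101066
[[0.08, 0.679, 0.213], [0.09, 0.679, 0.213], [0.1, 0.68, 0.216], [0.11, 0.68, 0.211], [0.12, 0.679, 0.216], [0.13, 0.679, 0.211], [0.14, 0.68, 0.214], [0.15, 0.68, 0.214], [0.16, 0.681, 0.215]]
```

View pics/c11.png

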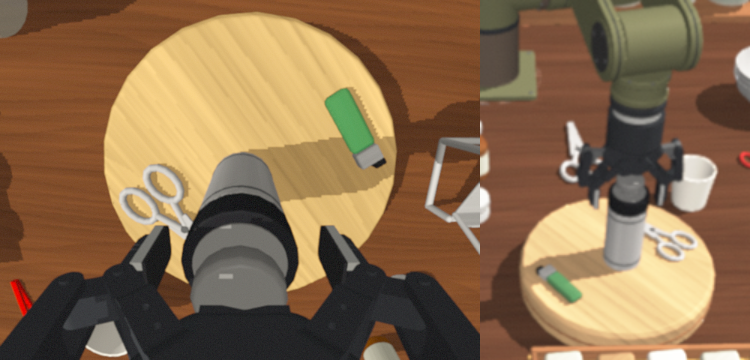

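The canister stands upright and released, between the scissors at the left and the lighter at the right. I'll retreat straight up.

step_arm([
  {"dp": [0,0,-0.1],"spin": 0},
  {"dp": [0,0,-0.3],"spin": 0},
  {"dp": [0,0,-0.6],"spin": 0},
  {"dp": [0,0,-0.9],"spin": 0},
  {"dp": [0,0,-0.9],"spin": 0},
  {"dp": [-0.8,0,0],"spin": 0},
  {"dp": [-0.8,0,0],"spin": 0},
  {"dp": [-0.8,0,0],"spin": 0},
  {"dp": [0,0,0],"spin": 0},
])

```text
clock: 18.5
tcp_pos: [0.5315, 0.2057, 0.3731]
ee_rot: [0.999, 0.037, 0.0, -0.0]
wrist_force: [0.4, 0.1, -0.3]
grip_width: 1.0
gripper_force: 0.0
```

```bash
python3 -c "
from h import *
grab('wrist','w12');im,d,c=grab('scene','s12');P=pts(d,c)
Q=P[200:340,330:420].reshape(-1,3)
for lo,hi in((.07,.09),(.14,.16),(.175,.19)):
  s=Q[(Q[:,2]>lo)&(Q[:,2]<hi)&(np.hypot(Q[:,0]-.655,Q[:,1]-.2146)<.07)];print(len(s),s.max(0),np.percentile(s[:,1],[3,97]))
a=cv2.imread('pics/w12.png');b=cv2.imread('pics/s12.png')[130:370,110:470]
cv2.imwrite('pics/c12.png',np.hstack([cv2.resize(a,(400,300)),cv2.resize(b,(400,300))]))"
```

```text
158 [0.68556173 0.24688468 0.08999998] [0.19093854 0.24386252]
179 [0.68567004 0.24634471 0.15996368] [0.19086207 0.24308948]
158 [0.68591159 0.24911074 0.18999691] [0.19016436 0.24501852]
```

View pics/c12.png

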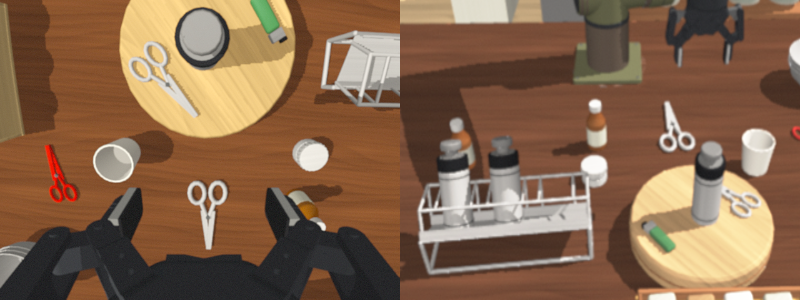

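The canister stands plumb at the block's centre, clear of the scissors and lighter. The other two are in the rack and nothing else has moved.

```bash
python3 -c "
from station import r
print(r.job_done())"
```

```text
the job is handed in; nothing more can be done
None
```

I pressed all three knobs to the click from left to right, found the left one leaking, set it upright at the centre of the chopping block, and handed the job in after about 18.6 s; no verdict came back.

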